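Index the head of a plate scriber

ROBOT

A 6-joint arm with a two-finger parallel gripper is mounted at the origin on the work surface. World frame = base frame: x ahead of the robot, y to its left, z up, the work surface at z = 0. Lengths are in m, angles in rad, forces in N, time in s.
With the tool pointing down it reaches from about 0.375 to 0.9 m from the base axis. Payload 3.1 kg.
Tool frame: the origin (TCP) lies on the centre line of the jaws, within the pads' length; the fingertips stand 25 mm ahead of it and the grasp point (between the pads) lies 6 mm ahead of it; x points along the fingers, y is the direction in which the jaws open and shut, and the axes are right-handed (so a half turn about x gives the same grasp; the last joint's range is limited). The gripper opens to 87 mm and grips with 3 to 60 N. Pads are 19 mm wide; open, the fingers measure 117 mm over their backs; the gripper's body (75 mm by 190 mm) begins 51 mm behind the grasp point.
Start: joints at [-1.502, 0.527, 1.433, -0, 1.181, -0.178], TCP at [0.153, -0.606, 0.248] pointing down, gripper open.
Joint ranges: [-3.08, 3.08], [-0.75, 2.2], [0.22, 2.44], [-1.43, 4.57], [0, 2.65], [-2.85, 2.85]. Speed limits (rad/s): [2.79, 2.79, 3.14, 3.14, 3.14, 3.14].

INTERFACE

Orientations are given as a unit quaternion [x, y, z, w].
In Python, from rig import robot gives the robot as it stands. The module is installed in compiled form; this text tells all that it offers.
- The arm moves only by the tool move_arm, never from a script. Its argument "commands" is a list of rows, each a list of 5 numbers: the gripper's target within -1 to 1 (shut at 1, half-way at 0, fully open at -1), then the shift along the tool's x, y, z in mm, then the turn about the tool's x in degrees. A call has 1 to 8 rows; each row is the pose to reach, as a shift and turn from the pose commanded when the call began, along the tool's axes at that moment; what a row does not reach only later rows make up. A row lasts 1/12 s, in which the tool goes at most 41.7 mm and 7.16 degrees, less where a joint would pass 70% of its speed; a pose out of reach is approached as far as the arm can. A call with a gripper value outside its range is refused whole. The fingers move at their own pace and stop on an object; "newtons" is the grip in N (left out, the last holds). Time passes only in rows, so rows that repeat a pose let the fingers close. It gives the time, the measured TCP pose, the force and the opening at its end, in the units of the state.
- robot.get_obs(): the state, without advancing time (a new reading comes with each control period).
- robot.camera(name): name is "side" or "top"; returns a dict with "image" (400x640x3 uint8, red, green, blue), "fx", "fy", "cx", "cy" (pixels), "xyz" and "rotation" of the camera in the world. Camera axes: x right, y down, z forward; pixel columns grow to the right and rows downward; lengths in m; the calibration is good to about 2 mm. A picture is of the moment at which its call begins. There is no depth.
- robot.hand_in(): hands the job in, once; it reports no verdict.
Trained networks look in a picture, given as the dict that the camera call returned (one of the last four; its "shot" number tells which), for a name from the list of things; names that differ only in an ending like _2 or _b are one class to them, and where a whole thing is asked for, a point or a joint stands for the part that bears it (a point fixed in the world has none). Each returns a list of dicts, best first, with "p" (0 to 1); they miss things now and then, are a little off and sometimes report something else, mostly with a low value. They report only what shows in the picture. A call takes as long as a camera call.
- robot.regions_of(picture, name): "pixels" (400x640 bool, what is visible of it) and "bbox" ([left, top, right, bottom] in pixels, round what is visible of it).
The state is a dict: "time": time; "q": joint angles; "joint_velocities": joint speeds; "joint_torque": joint torques, N m; "position": TCP position; "tool_rot": TCP orientation; "ft_force": force on the tool from outside, world axes, zero at the start; "moment": the same for the moment, N m; "grip_width": finger opening in m.
Only numpy, scipy, OpenCV 4.12 (cv2) and the standard library are available. Lean on these libraries where they do the work, as an engineer would, in place of code of your own. Each camera call takes 0.05 s, during which the arm holds its last target.

TASK

On the small hand-operated plate scriber, first lift the stylus clear of the copper plate by raising its lift lever all the way up, so that the point does not scratch the plate. Then take the carriage by its round knob and slide it along the beam until its spring ball clicks into the groove of the index dog, and finish there without letting go: the carriage in that notch, the knob still gripped in the fingers, the lever still up. Leave the other things on the bench where they are.

Things in the scene. Friction and masses are not known exactly. Their poses are not given: they have to be found in the camera images.
- machine: Plate scriber fixed to the bench (mm): grey base plate 240 x 410, top at 24; two end uprights, tops at 131, carry a square aluminium beam 50 x 40, 360 long, top at 125; copper plate clamped below the stylus. Origin on the bench, half-way along the beam; x to the machine's back, away from the stylus side; y along the beam to the left seen from the stylus side; z up. Beam centre line at x = 45.
- carriage (a joint): Carriage on the beam, saddle 70 mm wide, flat top 144 mm above the bench. Value in m along the machine's y, 0 in the middle, -0.135 to 0.135. Slides with 2 to 3 N. The ball meets the dog's ramp 18 mm before the notch: 5 to 7 N for some 7 mm, then a flat of 8 mm, then it drops in with a click; about 12 N push it out again.
- grip_knob: Aluminium knob on the carriage by which it is moved: upright cylinder 26 mm across, 32 high, on a thinner neck 10 mm high; does not turn. Origin at its centre, half-way up, 170 mm above the bench. In line (same y of the machine) with the spring ball and the lift lever.
- plunger_ball (a point): Centre of the spring-loaded steel ball, 8 mm across, that sticks out under the saddle, below the brass plunger screw 25 mm behind the knob. Axes as the machine's.
- lift_lever (a joint): Lift lever on the front of the stylus head. Value in rad: 0 = down (points away from the beam, 20 degrees below level, stylus on the plate); 1.2 = all the way up at its stop (49 degrees above level, stylus 6 mm clear). Hinge axis along the machine's y, at machine x = -51 mm, 135 mm above the bench, riding with the carriage. 1.2 N at the ball moves it; it stays where it is left.
- lever_ball (a point): Centre of the black ball, 16 mm across, at the end of the lift lever (rod 8 mm across), 55 mm from the hinge axis; moves on an arc in the machine's x-z plane. Free space 60 mm to either side at its height. Its own axes turn with the lever.
- notch (a point): Middle of the groove in the index dog's top, 131 mm above the bench. The dog: flat dark steel piece clamped on the beam, 54 mm long, a ramp at each end, groove 6 mm wide across its middle, knurled thumbscrew at the back in line with it. Axes as the machine's; in the notch, ball and knob have this point's y. On either half of the beam; the carriage starts between it and the travel stop.
- travel_stop: The other piece clamped on the beam: plain square bright steel block 16 mm wide with rubber buffers, no ramp, no groove; it stops the carriage on its side. Origin at the beam's top, under the block.
- paper_cup: Bystander: plain paper drinking cup, 95 tall, 80 across the rim, standing; origin under its base (mm).
- tub: Bystander: shallow white plastic bowl, 48 tall, 90 across; origin under its base (mm).
- screwdriver: Bystander: screwdriver with a black handle, 190 long, lying; origin underneath (mm).
- blanks: Bystander: stack of copper name-plate blanks, 60 x 75 x 12, on the machine's base plate to the left of the plate holder; origin under its centre (mm).
- loupe: Bystander: black loupe, 38 across, 36 tall, standing on the machine's base plate to the right of the plate holder; origin under its base (mm).
- brush: Bystander: dusting brush with a wooden handle, 170 long, lying beside the machine; origin underneath (mm).
- phone: Bystander: black mobile phone, 74 x 152 x 9, lying flat; origin under its centre (mm).

How it is judged:
By the outcome, as a careful person would: the job done as asked, in the order asked, and still so for the second after the job is handed in, while the arm keeps its last pose, push and grip.
It also fails if it takes over 58 s, if anything falls off the work surface, if the arm or the gripper's body presses on something with over 40 N, if the wrist force passes 120 N, or if a joint passes its speed limit or range.

## Working session

There is one attempt and no reset: what is moved stays moved. The work goes in short steps, Python scripts to look and compute and a tool call to move; the robot and the scene stay as the last step left them, time stands still between calls to the robot, and variables do not carry over. Pictures are saved under pics/ and viewed, and the job is handed in when it is done.

Besides the shell and the picture viewer there is one more tool, called after "Emit:" as name(argument=value, ...), one argument or row to a line, values as JSON. move_arm: Moves the arm, as the interface text tells. Its arguments: {"type":"object","properties":{"commands":{"type":"array","items":{"type":"array","items":{"type":"number"}}},"newtons":{"type":"number"}},"required":["commands"]}

```bash
mkdir -p pics
python3 - <<'E'
from rig import robot
import cv2,json,pickle
o=robot.get_obs()
for k,v in o.items(): print(k,v)
for n in("side","top"):
    c=robot.camera(n); cv2.imwrite(f"pics/{n}0.png",c["image"][:,:,::-1])
    pickle.dump(c,open(f"{n}0.pkl","wb"))
    print(n,c["fx"],c["fy"],c["cx"],c["cy"],c["xyz"],c["rotation"],c["shot"])
    for t in ["machine","carriage","grip_knob","lift_lever","lever_ball","plunger_ball","notch","travel_stop","paper_cup","tub"]:
        try:
            r=robot.regions_of(c,t); print(t,[(round(float(d["p"]),2),list(map(int,d["bbox"])),int(d["pixels"].sum())) for d in r[:2]])
        except Exception as e: print(t,e)
print(robot.get_obs()["time"])
E
```

```text
time 0.0
q [-1.50150768e+00  5.28440557e-01  1.43387848e+00 -2.14053215e-05
  1.18136646e+00 -1.78460573e-01]
joint_velocities [-0.00025398 -0.00069835  0.00114477  0.0018098  -0.00018128  0.00104144]
joint_torque [-9.69896359e-05 -4.40046251e+01 -1.76591706e+01  6.32063462e-02
  5.84405672e-02 -1.72386826e-04]
position [ 0.15326464 -0.60523594  0.24659487]
tool_rot [ 0.70172111  0.08811075 -0.70165434  0.08663233]
ft_force [-0.70971525  0.96276802  0.43618267]
moment [ 0.00465093 -0.05304192 -0.00740443]
grip_width 0.08704842002090395
side 503.7506646745125 503.7506646745125 320.0082605435479 196.08946851125486 [ 0.35562357 -1.11516946  1.07555307] [ 0.89337241 -0.09931731  0.03792527 -0.43655868] 1
machine [(0.73, [274, 179, 372, 309], 8049)]
carriage [(0.7, [284, 199, 351, 246], 1136), (0.59, [335, 239, 359, 252], 186)]
grip_knob [(0.47, [329, 202, 340, 219], 142)]
lift_lever [(0.39, [331, 194, 349, 204], 107)]
lever_ball [(0.47, [285, 218, 303, 230], 90)]
plunger_ball [(0.71, [286, 199, 351, 243], 1097)]
notch []
travel_stop [(0.5, [338, 240, 359, 249], 172)]
paper_cup [(0.77, [320, 170, 346, 180], 218)]
tub [(0.87, [279, 179, 305, 201], 472), (0.51, [339, 237, 358, 251], 143)]
top 463.7818385117544 463.7818385117544 323.19040359411633 196.04358795824297 [0.37500556 0.09204611 1.42173916] [ 0.71140799 -0.69762007  0.0645009  -0.05535835] 2
machine [(0.7, [292, 165, 441, 261], 9903)]
carriage [(0.61, [354, 178, 381, 241], 1006)]
grip_knob []
lift_lever []
lever_ball [(0.59, [359, 219, 367, 243], 106)]
plunger_ball [(0.87, [352, 181, 380, 239], 945)]
notch [(0.47, [445, 177, 460, 232], 591), (0.27, [251, 210, 280, 233], 687)]
travel_stop [(0.62, [400, 177, 411, 200], 161), (0.43, [354, 178, 381, 240], 966)]
paper_cup [(0.55, [269, 157, 293, 188], 600)]
tub [(0.82, [251, 207, 282, 234], 669), (0.67, [353, 180, 382, 238], 1061)]
1.1
```

Run:
```python
import cv2
a=cv2.imread("pics/top0.png")[140:280,240:480]; cv2.imwrite("pics/top0c.png",cv2.resize(a,None,fx=3.3,fy=3.3,interpolation=2))
a=cv2.imread("pics/side0.png")[160:320,240:420]; cv2.imwrite("pics/side0c.png",cv2.resize(a,None,fx=3.7,fy=3.7,interpolation=2))
```

```text
(no output)
```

View pics/top0c.png

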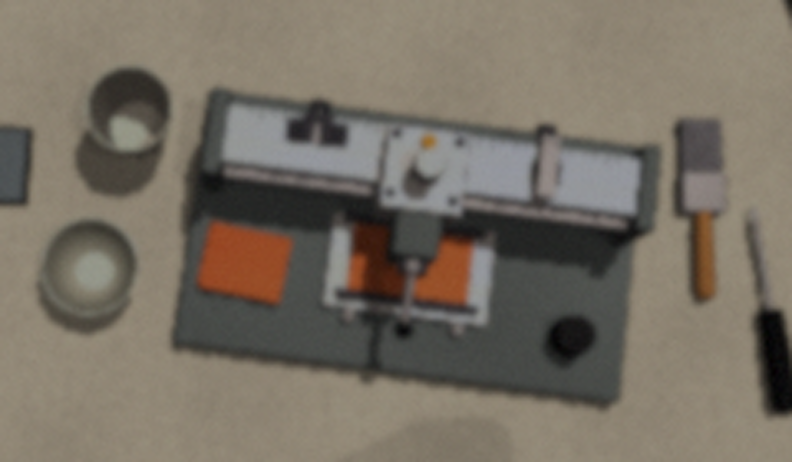

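View pics/side0c.png

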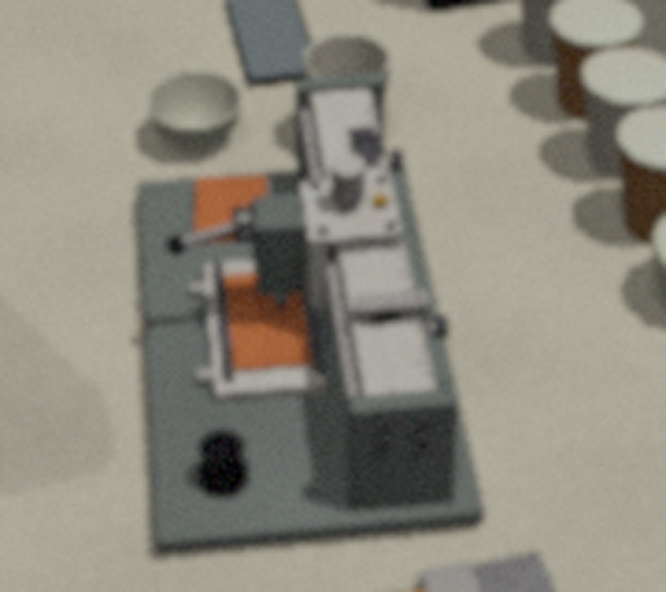

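View pics/side0.png

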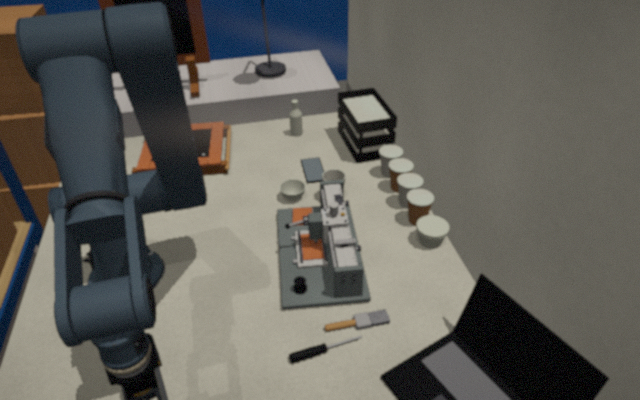

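View pics/top0.png

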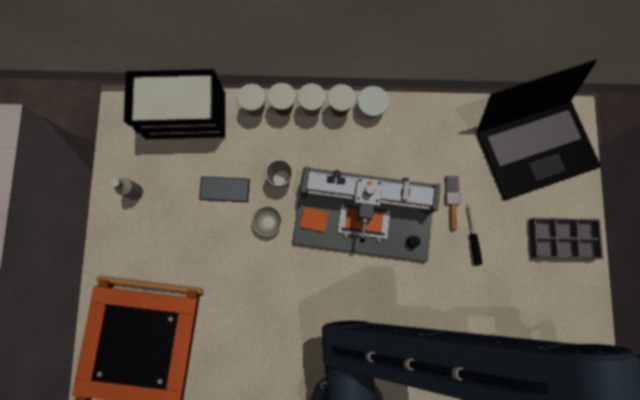

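Run:
```python
import cv2
def crop(src,dst,x,y,w,h,f):
    a=cv2.imread(src)[y:y+h,x:x+w]; a=cv2.resize(a,None,fx=f,fy=f,interpolation=2)
    for i in range(0,w,10): 
        cv2.line(a,(i*f,0),(i*f,6 if i%50 else 14),(0,0,255),1); cv2.putText(a,str(x+i),(i*f,16),0,.35,(0,0,255),1)
    for i in range(0,h,10): 
        cv2.line(a,(0,i*f),(6,i*f),(0,0,255),1); cv2.putText(a,str(y+i),(8,i*f+4),0,.35,(0,0,255),1)
    cv2.imwrite(dst,a)
crop("pics/top0.png","pics/t1.png",300,160,75,65,8)
crop("pics/top0.png","pics/t2.png",345,165,100,90,8)
crop("pics/side0.png","pics/s1.png",280,185,90,70,8)
```

```text
(no output)
```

View pics/t1.png

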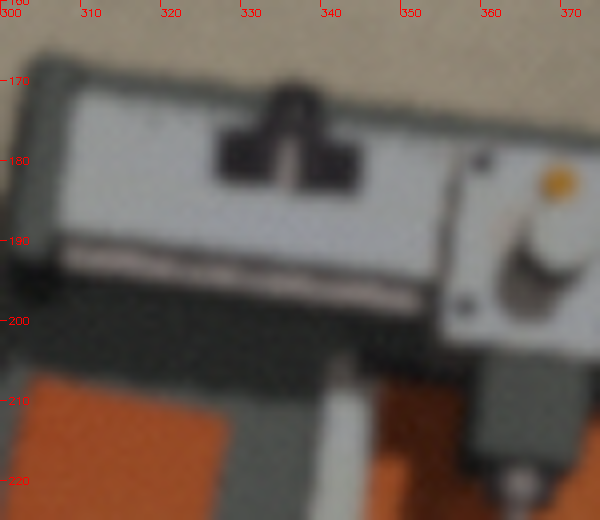

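View pics/t2.png

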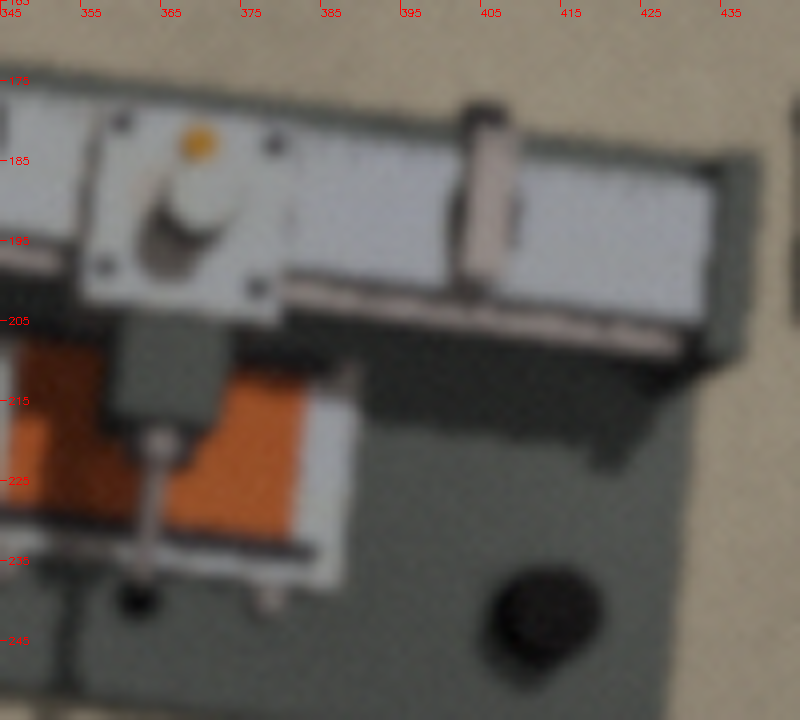

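View pics/s1.png

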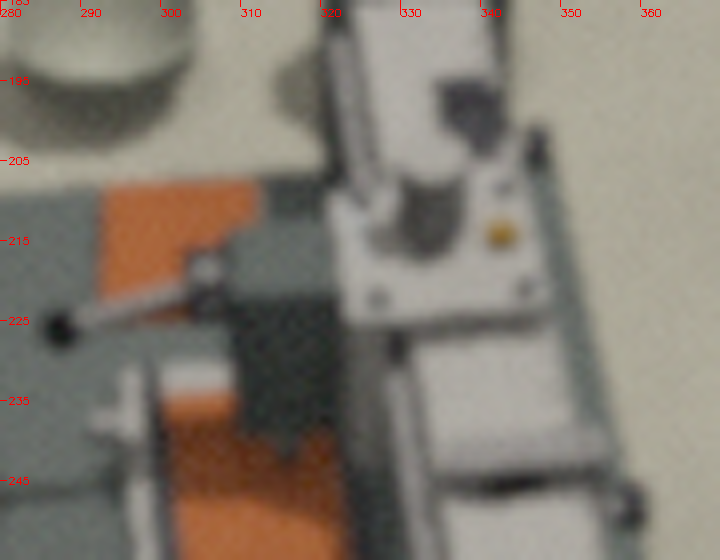

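```bash
cat > h.py <<'E'
import pickle,numpy as np
C={n:pickle.load(open(f"{n}0.pkl","rb")) for n in("side","top")}
from scipy.spatial.transform import Rotation as R
def cam(n):
    c=C[n]; return c, R.from_quat(c["rotation"]).as_matrix() if np.size(c["rotation"])==4 else np.array(c["rotation"]).reshape(3,3)
def ray(n,u,v):
    c,M=cam(n); d=M@np.array([(u-c["cx"])/c["fx"],(v-c["cy"])/c["fy"],1]); return np.array(c["xyz"]),d
def atz(n,u,v,z):
    p,d=ray(n,u,v); return p+d*(z-p[2])/d[2]
def proj(n,X):
    c,M=cam(n); q=M.T@(np.array(X)-c["xyz"]); return np.array([c["fx"]*q[0]/q[2]+c["cx"],c["fy"]*q[1]/q[2]+c["cy"]])
E
python3 - <<'E'
from h import *
np.set_printoptions(precision=4,suppress=True)
P=dict(ULb=(304.5,167,.131),ULf=(301,191,.131),URb=(440,184,.131),URf=(437,210,.131),
 S_fl=(355,202,.144),S_fr=(379.7,205.5,.144),screw=(369.7,182.8,.146),knob=(370.5,189.5,.186),ball=(362.2,239.8,.116),
 groove=(335.7,180,.131),dogL=(327,184,.131),dogR=(345,184,.131),thumb=(337,172,.131),hinge=(364.8,220,.139))
for k,(u,v,z) in P.items(): print(k,atz("top",u,v,z))
print("side")
for k,(u,v,z) in dict(screw=(342.3,214.2,.146),ball=(287.5,226.2,.116),knobtop=(333.8,206.5,.186)).items(): print(k,atz("side",u,v,z))
for k in ("ball","screw","knob"):
  print(k, proj("side",atz("top",*P[k])))
E
```

```text
ULb [0.6793 0.1322 0.131 ]
ULf [0.6095 0.1403 0.131 ]
URb [ 0.6381 -0.2546  0.131 ]
URf [ 0.5631 -0.2443  0.131 ]
S_fl [ 0.5791 -0.0116  0.144 ]
S_fr [ 0.5706 -0.0807  0.144 ]
screw [ 0.6342 -0.0524  0.146 ]
knob [ 0.6076 -0.0501  0.186 ]
ball [ 0.4763 -0.0349  0.116 ]
groove [0.6433 0.0426 0.131 ]
dogL [0.6312 0.0672 0.131 ]
dogR [0.6323 0.0161 0.131 ]
thumb [0.6667 0.0393 0.131 ]
hinge [ 0.5297 -0.0397  0.139 ]
side
screw [ 0.6331 -0.0465  0.146 ]
ball [ 0.4756 -0.0274  0.116 ]
knobtop [ 0.6062 -0.0547  0.186 ]
ball [288.1425 227.8649]
screw [343.2061 215.4327]
knob [333.9033 205.4193]
```

```bash
cat >> h.py <<'E'
def plan(o,target,yaw=-0.113):
    "TCP target -> shift in tool axes (mm), turn (deg)"
    T=R.from_quat(o["tool_rot"]).as_matrix()
    sh=T.T@(np.array(target)-o["position"])*1000
    ym=np.array([-np.sin(yaw),np.cos(yaw),0]); b=T.T@ym
    a=np.degrees(np.arctan2(b[2],b[1])); a=(a+90)%180-90
    return sh,a,T
E
python3 - <<'E'
from h import *
from rig import robot
np.set_printoptions(precision=4,suppress=True)
o=robot.get_obs()
# ball grasp point; TCP is 6mm above grasp point
print(plan(o,[.476,-.033,.19]))
E
```

```text
(array([  57.5451, -476.2438, -453.338 ]), np.float64(20.67297219291359), array([[-0.    ,  0.2453, -0.9695],
       [-0.    , -0.9695, -0.2453],
       [-1.    ,  0.    ,  0.    ]]))
```

Emit:
move_arm(
  commands=[
    [0,0,-476,-453,20.7],
    [0,0,-476,-453,20.7],
    [0,0,-476,-453,20.7],
    [0,0,-476,-453,20.7],
    [0,0,-476,-453,20.7],
    [0,0,-476,-453,20.7],
    [0,0,-476,-453,20.7],
    [0,0,-476,-453,20.7],
  ],
  newtons=10,
)

```text
time: 1.77
position: [0.3175, -0.3138, 0.2478]
tool_rot: [0.706, -0.041, -0.706, -0.04]
ft_force: [0.3, -0.5, 0.1]
grip_width: 0.0459
```

Run:
```python
from h import *
from rig import robot
np.set_printoptions(precision=4,suppress=True)
o=robot.get_obs()
print(o["position"],plan(o,[.476,-.033,.19]))
```

```text
[ 0.3175 -0.3138  0.2478] (array([  57.7333, -297.0246, -125.4517]), np.float64(-0.07261706460423056), array([[ 0.0005, -0.114 , -0.9935],
       [-0.0006, -0.9935,  0.114 ],
       [-1.    ,  0.0005, -0.0006]]))
```

Emit:
move_arm(
  commands=[
    [0,0,-297,-125,0],
    [0,0,-297,-125,0],
    [0,0,-297,-125,0],
    [0,0,-297,-125,0],
    [0,0,-297,-125,0],
    [0,0,-297,-125,0],
    [0,0,-297,-125,0],
    [0,0,-297,-125,0],
  ],
)

```text
time: 2.43
position: [0.4759, -0.0316, 0.2479]
tool_rot: [0.706, -0.039, -0.706, -0.04]
ft_force: [-0.1, -0.9, 0.3]
grip_width: 0.0434
```

Emit:
move_arm(
  commands=[
    [0,0,0,0,0],
    [0,0,0,0,0],
  ],
)

```text
time: 2.6
position: [0.4752, -0.0331, 0.2476]
tool_rot: [0.706, -0.039, -0.706, -0.038]
ft_force: [-0.6, -0.8, 0.1]
grip_width: 0.0436
```

Run:
```python
from h import *
from rig import robot
import cv2
np.set_printoptions(precision=4,suppress=True)
o=robot.get_obs()
print(o["position"],plan(o,[.476,-.033,.122]))
c=robot.camera("side");a=c["image"][150:330,220:400,::-1]; cv2.imwrite("pics/s2.png",cv2.resize(a,None,fx=3.3,fy=3.3,interpolation=2))
c=robot.camera("top");a=c["image"][140:280,280:460,::-1]; cv2.imwrite("pics/t3.png",cv2.resize(a,None,fx=4,fy=4,interpolation=2))
```

```text
[ 0.4752 -0.0331  0.2476] (array([125.6142,  -0.2145,  -0.7923]), np.float64(0.21204244478417422), array([[ 0.0002, -0.1091, -0.994 ],
       [-0.0004, -0.994 ,  0.1091],
       [-1.    ,  0.0004, -0.0003]]))
```

View pics/s2.png

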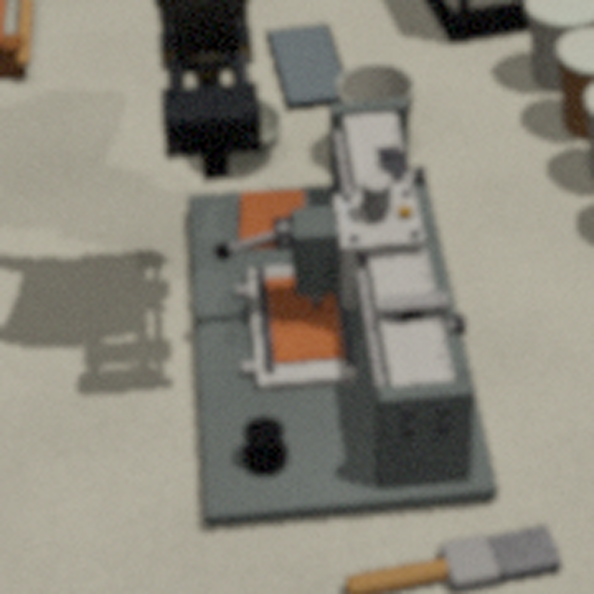

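View pics/t3.png

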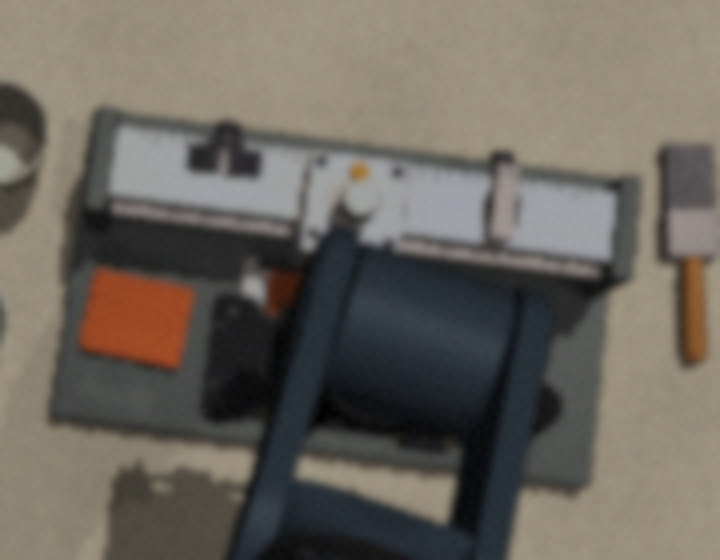

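Emit:
move_arm(
  commands=[
    [0,40,0,-1,0],
    [0,75,0,-1,0],
    [0,100,0,-1,0],
    [0,115,0,-1,0],
    [0,125,0,-1,0],
    [0,125,0,-1,0],
  ],
)

```text
time: 3.2
position: [0.4738, -0.0359, 0.1206]
tool_rot: [-0.704, 0.041, 0.708, 0.042]
ft_force: [0.1, -0.3, 0.5]
grip_width: 0.0435
```

Run:
```python
from h import *
from rig import robot
import cv2
o=robot.get_obs()
print(o["position"],o["ft_force"],o["grip_width"])
c=robot.camera("side");a=c["image"][180:280,250:380,::-1]; cv2.imwrite("pics/s3.png",cv2.resize(a,None,fx=6,fy=6,interpolation=2))
```

```text
[ 0.47377396 -0.0358778   0.12062855] [ 0.14924919 -0.27120444  0.51778653] 0.043474495507663594
```

View pics/s3.png

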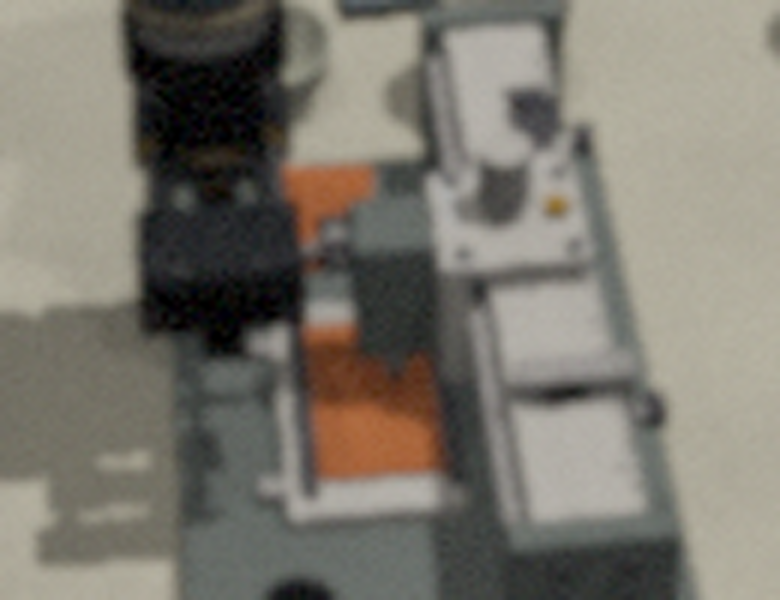

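Emit:
move_arm(
  commands=[
    [1,0,0,-2,0],
    [1,0,0,-2,0],
    [1,0,0,-2,0],
    [1,0,0,-2,0],
    [1,0,0,-2,0],
    [1,0,0,-2,0],
    [1,0,0,-2,0],
  ],
  newtons=10,
)

```text
time: 3.83
position: [0.4781, -0.0348, 0.1229]
tool_rot: [0.706, -0.04, -0.706, -0.04]
ft_force: [0.5, -0.3, 0.2]
grip_width: 0.0146
```

Emit:
move_arm(
  commands=[
    [1,-7,0,2,0],
    [1,-14,0,3,0],
    [1,-21,0,3,0],
    [1,-28,0,2.5,0],
    [1,-35,0,0.5,0],
    [1,-42,0,-2,0],
    [1,-48,0,-5.5,0],
    [1,-54,0,-9.5,0],
  ],
)

```text
time: 4.5
position: [0.4868, -0.0358, 0.177]
tool_rot: [-0.705, 0.04, 0.706, 0.04]
ft_force: [1.8, 0.2, -4.5]
grip_width: 0.0148
```

Emit:
move_arm(
  commands=[
    [1,-3,0,-3,0],
    [1,-6,0,-6,0],
    [1,-8,0,-8.5,0],
    [1,-9.5,0,-10.5,0],
    [1,-9.5,0,-10.5,0],
    [1,-9.5,0,-10.5,0],
  ],
)

```text
time: 5.0
position: [0.4945, -0.0366, 0.1847]
tool_rot: [-0.703, 0.04, 0.709, 0.04]
ft_force: [-5.3, -0.3, -4.1]
grip_width: 0.015
```

Run:
```python
from h import *
from rig import robot
import cv2
o=robot.get_obs()
print(o["position"],o["ft_force"],o["grip_width"])
c=robot.camera("side");a=c["image"][180:280,250:380,::-1]; cv2.imwrite("pics/s4.png",cv2.resize(a,None,fx=6,fy=6,interpolation=2))
```

```text
[ 0.49450863 -0.03655908  0.18473315] [-5.27420656 -0.27138527 -4.13235593] 0.01500618716097761
```

View pics/s4.png

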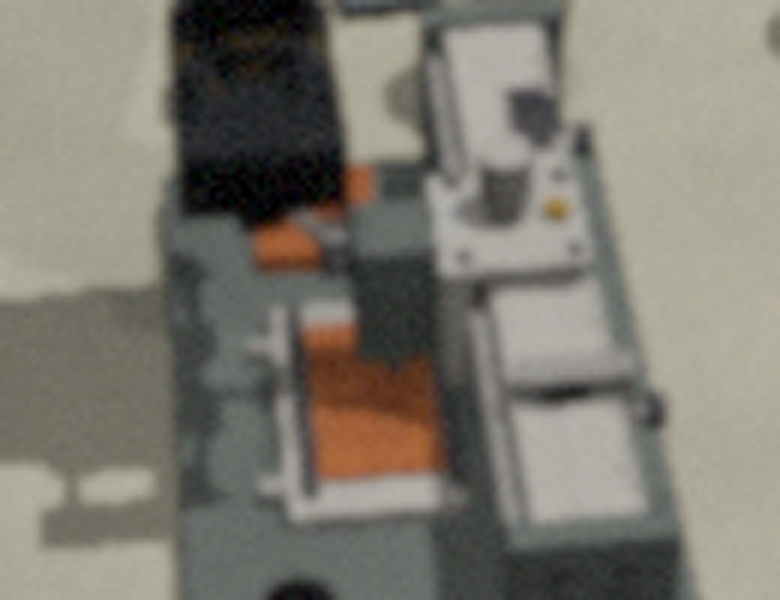

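Emit:
move_arm(
  commands=[
    [0.2,0,0,0,0],
    [0.2,0,0,0,0],
    [0.2,0,0,0,0],
    [0.2,-10,0,0,0],
    [0.2,-35,0,0,0],
    [0.2,-65,0,0,0],
    [0.2,-65,0,0,0],
  ],
)

```text
time: 5.63
position: [0.5022, -0.0383, 0.2567]
tool_rot: [0.711, -0.041, -0.701, -0.039]
ft_force: [1.0, 0.4, 0.5]
grip_width: 0.0344
```

Run:
```python
from h import *
from rig import robot
import cv2
np.set_printoptions(precision=4,suppress=True)
o=robot.get_obs()
print(o["position"],o["ft_force"],o["grip_width"],plan(o,[.607,-.050,.250]))
c=robot.camera("side");a=c["image"][180:280,250:380,::-1]; cv2.imwrite("pics/s5.png",cv2.resize(a,None,fx=6,fy=6,interpolation=2))
```

```text
[ 0.5022 -0.0383  0.2567] [1.038  0.3692 0.5449] 0.03440235099732834 (array([   8.1822,   -0.2721, -105.3489]), np.float64(-0.022875191873936274), array([[ 0.0137, -0.1132, -0.9935],
       [-0.0039, -0.9936,  0.1131],
       [-0.9999,  0.0023, -0.0141]]))
```

View pics/s5.png

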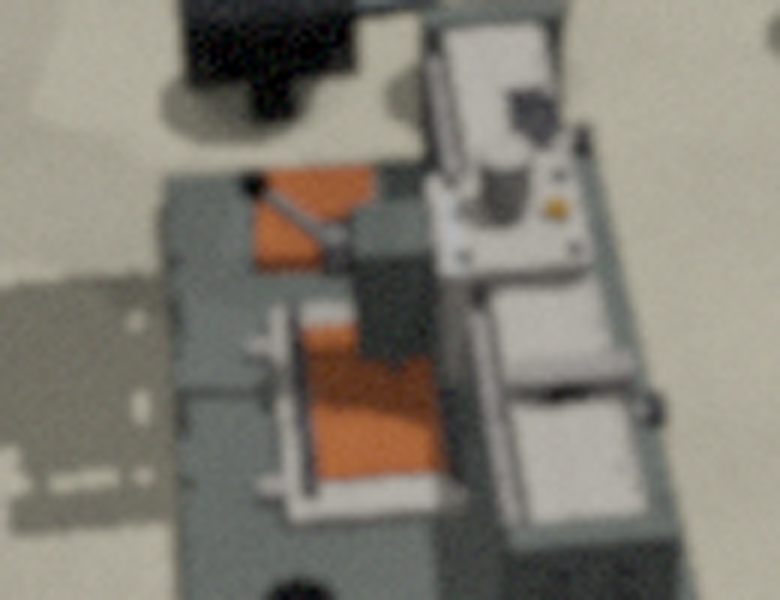

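Run:
```python
from h import *
np.set_printoptions(precision=4,suppress=True)
b0=np.array([.476,-.033]);xm=np.array([.9936,-.1128])
for th in (35,42,49):
    t=np.radians(th);p=b0+xm*(55*np.cos(np.radians(20))-55*np.cos(t))/1000
    print(th,proj("side",[*p,.135+.055*np.sin(t)]))
print(proj("side",[*b0,.135-.055*np.sin(np.radians(20))]),"was 287.5,226.2")
```

```text
35 [289.2505 213.7766]
42 [290.6343 212.2239]
49 [292.2519 210.7986]
[287.9351 227.399 ] was 287.5,226.2
```

Emit:
move_arm(
  commands=[
    [-0.1,0,0,-40,0],
    [-0.1,0,0,-80,0],
    [-0.1,0,0,-105,0],
    [-0.1,0,0,-105,0],
    [-0.1,0,0,-105,0],
  ],
)

```text
time: 6.1
position: [0.6028, -0.0492, 0.2499]
tool_rot: [-0.706, 0.04, 0.706, 0.04]
ft_force: [-0.4, 0.2, 0.1]
grip_width: 0.0472
```

Run:
```python
from h import *
from rig import robot
import cv2
np.set_printoptions(precision=4,suppress=True)
o=robot.get_obs()
print(o["position"],o["ft_force"],o["grip_width"],plan(o,[.607,-.050,.176]))
c=robot.camera("side");a=c["image"][160:260,270:400,::-1]; cv2.imwrite("pics/s6.png",cv2.resize(a,None,fx=6,fy=6,interpolation=2))
```

```text
[ 0.6028 -0.0492  0.2499] [-0.3575  0.1756  0.1144] 0.04716385500428081 (array([73.9167,  0.3607, -4.3145]), np.float64(-0.02154388016924713), array([[-0.0004, -0.1131, -0.9936],
       [ 0.0002, -0.9936,  0.1131],
       [-1.    , -0.0001,  0.0005]]))
```

View pics/s6.png

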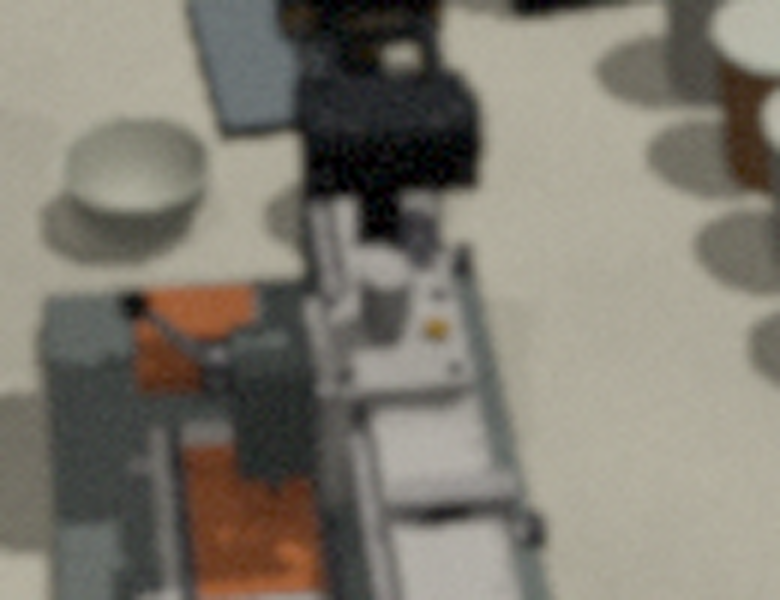

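Emit:
move_arm(
  commands=[
    [-0.1,20,0,-4,0],
    [-0.1,40,0,-4,0],
    [-0.1,57,0,-4,0],
    [-0.1,68,0,-4,0],
    [-0.1,74,0,-4,0],
    [-0.1,74,0,-4,0],
  ],
)

```text
time: 6.65
position: [0.6043, -0.0491, 0.1757]
tool_rot: [-0.705, 0.04, 0.707, 0.04]
ft_force: [-0.7, 0.5, 0.0]
grip_width: 0.0477
```

Emit:
move_arm(
  commands=[
    [1,0,0,0,0],
    [1,0,0,0,0],
    [1,0,0,0,0],
    [1,0,0,0,0],
    [1,0,0,0,0],
    [1,0,0,0,0],
  ],
  newtons=35,
)

```text
time: 7.15
position: [0.6063, -0.0495, 0.1779]
tool_rot: [0.707, -0.04, -0.705, -0.04]
ft_force: [-0.1, 0.5, 2.8]
grip_width: 0.0249
```

Run:
```python
from h import *
from rig import robot
import cv2
np.set_printoptions(precision=4,suppress=True)
o=robot.get_obs()
print(o["position"],o["ft_force"],o["grip_width"],plan(o,[.607,-.050,.176]))
# machine-y coordinate of TCP and groove
ym=np.array([.1128,.9936]); print("ym tcp",o["position"][:2]@ym,"groove",np.array([.6433,.0426])@ym)
c=robot.camera("side");a=c["image"][160:260,270:400,::-1]; cv2.imwrite("pics/s7.png",cv2.resize(a,None,fx=6,fy=6,interpolation=2))
```

```text
[ 0.6063 -0.0495  0.1779] [-0.0592  0.5463  2.8033] 0.024921775560584145 (array([ 1.9254,  0.4167, -0.7467]), np.float64(-0.02892857299730167), array([[ 0.0015, -0.1133, -0.9936],
       [-0.0003, -0.9936,  0.1133],
       [-1.    ,  0.0001, -0.0015]]))
ym tcp 0.019206902864790345 groove 0.1148916
```

View pics/s7.png

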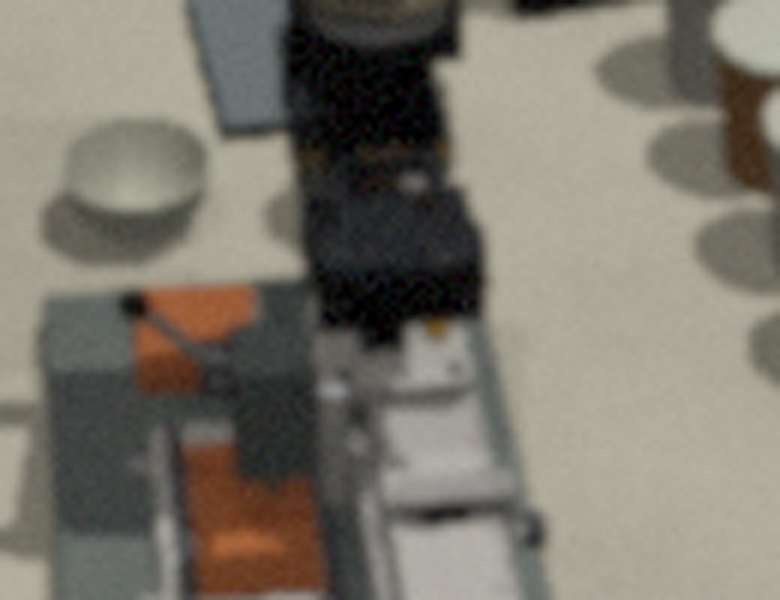

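Emit:
move_arm(
  commands=[
    [1,0,-8,0,0],
    [1,0,-18,0,0],
    [1,0,-28,0,0],
    [1,0,-38,0,0],
    [1,0,-48,0,0],
    [1,0,-58,0,0],
    [1,0,-66,0,0],
    [1,0,-70,0,0],
  ],
)

```text
time: 7.87
position: [0.6144, 0.0215, 0.1779]
tool_rot: [0.707, -0.04, -0.705, -0.04]
ft_force: [-1.9, -1.3, 5.4]
grip_width: 0.0253
```

Emit:
move_arm(
  commands=[
    [1,0,-2,0,0],
    [1,0,-4,0,0],
    [1,0,-6,0,0],
    [1,0,-8,0,0],
  ],
)

```text
time: 8.2
position: [0.6152, 0.0284, 0.1779]
tool_rot: [0.707, -0.04, -0.705, -0.04]
ft_force: [0.5, -0.8, 4.7]
grip_width: 0.0252
```

Emit:
move_arm(
  commands=[
    [1,0,-2,0,0],
    [1,0,-4,0,0],
  ],
)

```text
time: 8.37
position: [0.6156, 0.0313, 0.1779]
tool_rot: [0.706, -0.041, -0.706, -0.039]
ft_force: [-0.9, -6.6, 5.2]
grip_width: 0.0247
```

Emit:
move_arm(
  commands=[
    [1,0,-2,0,0],
    [1,0,-3,0,0],
  ],
)

```text
time: 8.53
position: [0.6159, 0.034, 0.1779]
tool_rot: [0.706, -0.041, -0.706, -0.039]
ft_force: [-1.5, -5.4, 6.2]
grip_width: 0.0251
```

Emit:
move_arm(
  commands=[
    [1,0,-1.5,0,0],
    [1,0,-3,0,0],
  ],
)

```text
time: 8.7
position: [0.6162, 0.0367, 0.1779]
tool_rot: [0.706, -0.041, -0.706, -0.039]
ft_force: [-1.6, -4.8, 5.8]
grip_width: 0.0249
```

Emit:
move_arm(
  commands=[
    [1,0,-1.5,0,0],
    [1,0,-3,0,0],
  ],
)

```text
time: 8.87
position: [0.6166, 0.0402, 0.1779]
tool_rot: [0.706, -0.041, -0.706, -0.039]
ft_force: [-1.6, -3.6, 6.3]
grip_width: 0.0249
```

Emit:
move_arm(
  commands=[
    [1,0,-1,0,0],
    [1,0,-2,0,0],
  ],
)

```text
time: 9.03
position: [0.6169, 0.0428, 0.1779]
tool_rot: [0.707, -0.04, -0.705, -0.04]
ft_force: [-0.5, -0.6, 5.3]
grip_width: 0.025
```

Emit:
move_arm(
  commands=[
    [1,0,-1,0,0],
    [1,0,-1,0,0],
  ],
)

```text
time: 9.2
position: [0.6171, 0.045, 0.1779]
tool_rot: [0.707, -0.04, -0.705, -0.041]
ft_force: [-0.7, 3.4, 6.2]
grip_width: 0.025
```

Emit:
move_arm(
  commands=[
    [1,0,-0.5,0,0],
    [1,0,-0.5,0,0],
  ],
)

```text
time: 9.37
position: [0.6172, 0.0462, 0.1779]
tool_rot: [0.707, -0.039, -0.705, -0.041]
ft_force: [-0.1, 2.9, 5.1]
grip_width: 0.0253
```

Emit:
move_arm(
  commands=[
    [1,0,-0.5,0,0],
    [1,0,-0.5,0,0],
  ],
)

```text
time: 9.53
position: [0.6173, 0.0465, 0.1779]
tool_rot: [0.707, -0.039, -0.705, -0.041]
ft_force: [0.2, 1.8, 5.5]
grip_width: 0.0251
```

Emit:
move_arm(
  commands=[
    [1,0,-0.5,0,0],
    [1,0,-0.5,0,0],
  ],
)

```text
time: 9.7
position: [0.6173, 0.0467, 0.1779]
tool_rot: [0.707, -0.04, -0.705, -0.04]
ft_force: [0.1, 1.3, 5.9]
grip_width: 0.0252
```

Emit:
move_arm(
  commands=[
    [1,0,-1,0,0],
    [1,0,-1,0,0],
    [1,0,-1,0,0],
  ],
)

```text
time: 9.95
position: [0.6173, 0.047, 0.1779]
tool_rot: [0.707, -0.04, -0.705, -0.04]
ft_force: [-0.7, -0.1, 5.9]
grip_width: 0.025
```

Run:
```python
from h import *
from rig import robot
import cv2
o=robot.get_obs()
print(o["position"],o["ft_force"],o["grip_width"],o["time"])
c=robot.camera("side");a=c["image"][160:260,270:400,::-1]; cv2.imwrite("pics/s8.png",cv2.resize(a,None,fx=6,fy=6,interpolation=2))
c=robot.camera("top");a=c["image"][140:280,280:460,::-1]; cv2.imwrite("pics/t8.png",cv2.resize(a,None,fx=4,fy=4,interpolation=2))
```

```text
[0.61733958 0.04701948 0.17789344] [-0.70613282 -0.14914165  5.87186675] 0.024971042058494385 9.95
```

View pics/s8.png

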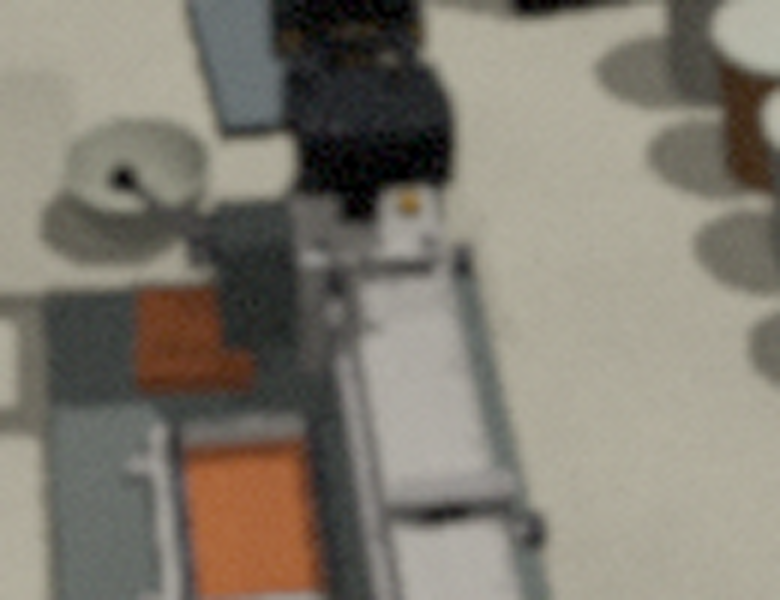

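View pics/t8.png

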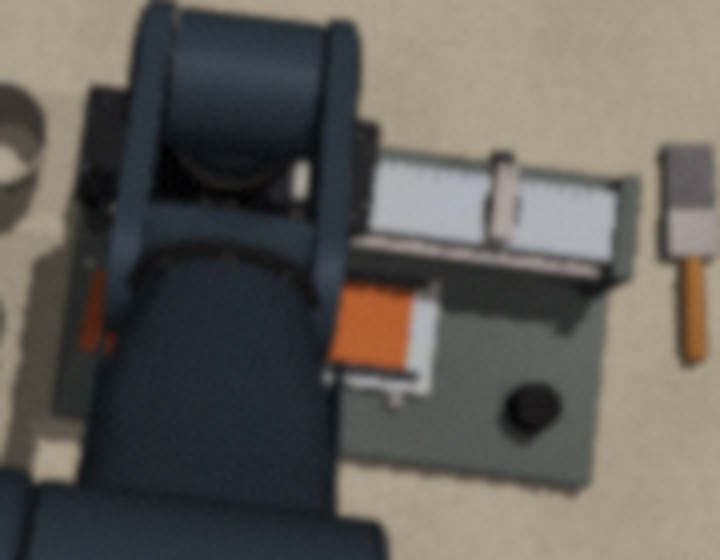

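Run:
```python
from h import *
from rig import robot
t=np.array([.6173,.047]);xm=np.array([.9936,-.1128])
for th in (42,49):
    a=np.radians(th);p=t+xm*(-.051-.055*np.cos(a)-.0295)
    print(th,proj("side",[*p,.135+.055*np.sin(a)]),"seen 290.7,189.7")
print(robot.hand_in()); o=robot.get_obs(); print(o["time"],o["position"],o["ft_force"],o["grip_width"])
```

```text
42 [288.64123224 191.65887935] seen 290.7,189.7
49 [290.17374906 190.26975252] seen 290.7,189.7
the job is handed in; nothing more can be done
None
the job is handed in; nothing more can be done
```

I raised the lift lever fully first, then slid the carriage about 97 mm to the left into the index dog's notch and handed the job in with the knob still gripped. The arm's clock read 9.95 s at the last reading before hand-in.

- **Lever:** I lifted the ball to its stop and felt about 6.7 N pushing back along the arc. After the slide, the ball showed at pixel (290.7, 189.7). I expected (290.2, 190.3) for 49° and (288.6, 191.7) for 42°, so the lever is still up.
- **Notch:** The ramp resisted with 5 to 7 N, then the flat took less force. Next the carriage pulled forward with about 3 N and stayed put while I commanded a little more travel. At the end the force along the beam was about 0 N. The 97 mm travel agrees with the 96 mm I measured from the first pictures. In the last pictures the arm hides the dog, so I judged the notch from force and position only.
- **Grip:** The fingers read 25 mm on the 26 mm knob at a 35 N grip setting. About 6 N of vertical force remained on the wrist, well under the limits.
- **Other things on the bench:** Nothing looked moved in the last views. The paper cup, brush, loupe and bowl are in sight, but the arm partly covers the blanks. The screwdriver was outside the last crops, so I did not check it. I felt no unexpected contact.

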